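Re-mix a settled sample tube on a touch-operated vortex mixer

TASK

The suspension in the yellow-capped tube has settled: take that tube out of the rack, stand its foot upright in the rubber cup of the vortex mixer, and push down with the tube until the sprung cup is about half-way down its travel, because the mixer runs only while the cup is held there and stalls if it is pushed right down to its stop. Keep it there for at least three seconds and finish still holding the tube pressed in the cup; do not let go or lift it. Press the cup with the tube only, and leave the other tubes and everything else on the bench where they stand.

Things in the scene. Friction and masses are not known exactly. Their poses are not given: they have to be found in the camera images.
- yellow_tube_center (a point): Centre (half-way up, on the axis) of the yellow-capped tube, which stands upright in a hole of the rack, foot on the rack's floor 4 mm above the worktop; z points to its cap. 90 mm long, 15 g: barrel 12 mm in diameter with rounded foot from 45 mm below this point to 26 mm above it, then the yellow cap, 16 mm in diameter, to 45 mm above it. Stands with 1.5 mm play, may lean a little.
- yellow_tube_foot (a point): Lowest point of the yellow-capped tube, on its axis; z points along the tube to its cap.
- rack: White sample tube rack on the near part of the worktop, fixed (another rack stands at the back left, out of use), 76 mm (its x) by 141 mm (its y) by 46 mm high, origin at the centre of its underside. 3 by 6 square holes about 15 mm wide; three hold a tube, their axes at least 43 mm apart along the rack's y, so fingers that close along the rack's x on a cap have free room on both sides.
- purple_tube_1: One of two sample tubes with purple caps in the rack, same size as the yellow one, origin at its foot. Not to be moved.
- purple_tube_2: The other sample tube with a purple cap in the rack, same size as the yellow one, origin at its foot. Not to be moved.
- mixer: Light grey bench vortex mixer, fixed, 156 mm (its x) by 124 mm (its y), origin at the centre of its underside; body 83 mm high, a dark round collar rises to 97 mm. The sloped front with a knob and a switch (both fixed) looks to its -x. A black rubber cup stands on a stem above the collar, 22 mm towards its +x.
- cup_rim (a point): Centre of the mouth of the black rubber cup on top of the mixer, about 142 mm above the worktop while the cup is up, moving with it; z up. The cup is 40 mm across at the rim; its mouth, about 30 mm wide, narrows like a funnel to a straight bore 15 mm wide that begins about 16 mm below the rim.
- cup_floor (a point): Centre of the flat floor of the cup's bore, 28 mm below the rim, where the tube's foot comes to rest; moves with the cup; z up.
- mixing_cup (a joint): How far the sprung cup is pushed straight down, in m: 0 up (at rest), 0.010 against its stop. It pushes back with about 2 N at the start and 1 N more for each mm (about 7 N half-way, 12 N at the stop), and springs up again when let go. The mixer runs only near half-way: 0.0025 to 0.0075.
- vial_green: Small white control vial with green cap, 25 mm in diameter, 49 mm high, origin at its foot. Bystander.
- vial_blue: Small white control vial with blue cap, 25 mm in diameter, 49 mm high, origin at its foot. Bystander.
- cup_red_lid: Specimen cup with red lid, 58 mm in diameter, 59 mm high, origin at its foot. Bystander.

How it is judged:
By the outcome, as a careful person would: the job done as asked, in the order asked, and still so for the second after the job is handed in, while the arm keeps its last pose, push and grip.
It also fails if it takes over 54 s, if anything falls off the work surface, if the arm or the gripper's body presses on something with over 40 N, if the wrist force passes 120 N, or if a joint passes its speed limit or range.

ROBOT

A 6-joint arm with a two-finger parallel gripper is mounted at the origin on a cart in front of the work surface, level with it; the furniture and walls round the work are solid. World frame = base frame: x ahead of the robot, y to its left, z up, the work surface at z = 0. Lengths are in m, angles in rad, forces in N, time in s.
With the tool pointing down it reaches from about 0.325 to 1 m from the base axis. Payload 5.1 kg.
Tool frame: the origin (TCP) lies midway between the tips of the shut fingers; the grasp point (between the pads) lies 19 mm behind it; y points along the fingers, x is the direction in which the jaws open and shut, and the axes are right-handed (so a half turn about y gives the same grasp; the last joint's range is limited). The gripper opens to 85 mm and grips with 20 to 120 N. Pads are 22 mm wide; open, the fingers measure 114 mm over their backs; the gripper's body (76 mm by 85 mm) begins 54 mm behind the grasp point. The pads swing forward as they close: fully open they stand 13 mm farther back than shut.
Start: joints at [1.033, 0.124, 1.65, -0, 1.367, -0.083], TCP at [0.286, 0.584, 0.231] pointing down, gripper open.
Joint ranges: [-2.61, 2.61], [-1.02, 2.33], [0.03, 2.71], [-1.35, 4.49], [0.32, 2.68], [-2.91, 2.91]. Speed limits (rad/s): [2.57, 2.57, 3.14, 3.14, 3.14, 3.14].

INTERFACE

Orientations are given as [roll, pitch, yaw] about the fixed x, y, z axes, in that order (R = Rz(yaw) Ry(pitch) Rx(roll)).
In Python, from bench import ctrl gives the robot as it stands.
- The arm moves only by the tool carry_out, never from a script. Its argument "commands" is text: rows parted by semicolons, each of 7 numbers parted by spaces: the shift along the tool's x, y, z normalised to -1 to 1, where 1 is 150 mm, then the turn, a rotation vector about the tool's x, y, z normalised to -1 to 1, where 1 is 90 degrees, then the closure, from 0 (fully open) to 1 (shut). A call has 1 to 20 rows; each row shifts and turns the commanded pose from where the row before left it, along the tool's axes as they then stand; what a row does not reach is not made up. A row lasts 1/10 s, in which the tool goes at most 50 mm and 8.59 degrees, less where a joint would pass 70% of its speed; a pose out of reach is approached as far as the arm can. A call with a number of a shift or a turn outside -1 to 1 is refused whole. A call with a gripper value outside its range is refused whole. The fingers move at their own pace and stop on an object; "grip_force" is the grip in N (left out, the last holds). Time passes only in rows, so rows that do not move let the fingers close. It gives the time, the measured TCP pose, the force and the opening at its end, in the units of the state.
- ctrl.observe(): the state, without advancing time (a new reading comes with each control period).
- ctrl.camera(name): name is "scene" or "side" or "wrist"; returns a dict with "color" (480x640x3 uint8, blue, green, red), "depth" (480x640 float32, m along the optical axis (not along the pixel's ray), 0 where there is no reading), "K" (3x3 intrinsics, pixels), "R" (3x3) and "t" (3): a world point X has camera coordinates R X + t. Camera axes: x right, y down, z forward; pixel columns grow to the right and rows downward; lengths in m; the calibration is good to about 2 mm. A picture is of the moment at which its call begins.
- ctrl.hand_in(): hands the job in, once; it reports no verdict.
The state is a dict: "clock": time; "qpos": joint angles; "joint_vel": joint speeds; "tau": joint torques, N m; "position": TCP position; "tcp_rot": TCP orientation; "contact_force": force on the tool from outside, world axes, zero at the start; "wrist_torque": the same for the moment, N m; "gripper_width": finger opening in m.
Only numpy, scipy, OpenCV 4.12 (cv2) and the standard library are available. Lean on these libraries where they do the work, as an engineer would, in place of code of your own. Each camera call takes 0.05 s, during which the arm holds its last target. There are 200 camera calls.

## Working session

There is one attempt and no reset: what is moved stays moved. The work goes in short steps, Python scripts to look and compute and a tool call to move; the robot and the scene stay as the last step left them, time stands still between calls to the robot, and variables do not carry over. Pictures are saved under pics/ and viewed, about 8 in all and at most 12, crops included, and the job is handed in when it is done.

Besides the shell and the picture viewer there is one more tool, called after "Request:" as a command line: name --argument value ..., lists and objects as JSON in quotes. carry_out: Moves the arm, as the interface text tells. Its arguments: {"type":"object","properties":{"commands":{"type":"string"},"grip_force":{"type":"number"}},"required":["commands"]}

```bash
mkdir -p pics; cat > h.py <<'E'
import numpy as np, cv2
from bench import ctrl
def snap(n,f):
    c=ctrl.camera(n); cv2.imwrite('pics/'+f+'.png',c['color']); np.savez('pics/'+f+'.npz',**c); return c
def load(f): return dict(np.load('pics/'+f+'.npz'))
def pt(c,u,v,d=None):
    if d is None:
        w=c['depth'][v-1:v+2,u-1:u+2]; d=np.median(w[w>0]) if (w>0).any() else 0
    return c['R'].T@(np.linalg.inv(c['K'])@[u*d,v*d,d]-c['t'])
def atz(c,u,v,z):
    o=-c['R'].T@c['t']; r=c['R'].T@np.linalg.inv(c['K'])@[u,v,1]; return o+r*(z-o[2])/r[2]
def pix(c,X):
    p=c['K']@(c['R']@np.array(X)+c['t']); return p[:2]/p[2]
E
python3 - <<'E'
from h import *
a=snap('scene','s1');b=snap('side','d1')
for c in(a,b): print((-c['R'].T@c['t']).round(3), c['K'][0,0])
print(ctrl.observe())
E
```

```text
[-0.191 -0.84   1.232] 612.3549698875144
[-0.021 -0.988  0.824] 583.0044254532636
{'clock': 0.1, 'qpos': array([ 1.03338431e+00,  1.24437911e-01,  1.65156900e+00,  5.63358983e-06,
        1.36750725e+00, -8.26058882e-02]), 'joint_vel': array([ 3.75970291e-05, -1.74169279e-03, -2.10630271e-03, -6.75229506e-04,
        1.05722785e-03,  1.05043773e-04]), 'tau': array([ 5.50388995e-04, -4.24934542e+01, -3.66652787e+01, -3.66611300e-05,
        3.96785937e-03, -1.76185210e-05]), 'position': array([0.28527422, 0.58342249, 0.23015857]), 'tcp_rot': array([-1.57063228,  0.0019145 ,  1.11598922]), 'contact_force': array([ 0.6125897 ,  1.16621252, -1.14298411]), 'wrist_torque': array([0.00122238, 0.09206863, 0.01978701]), 'gripper_width': 0.08549254787778057}
```

View pics/s1.png

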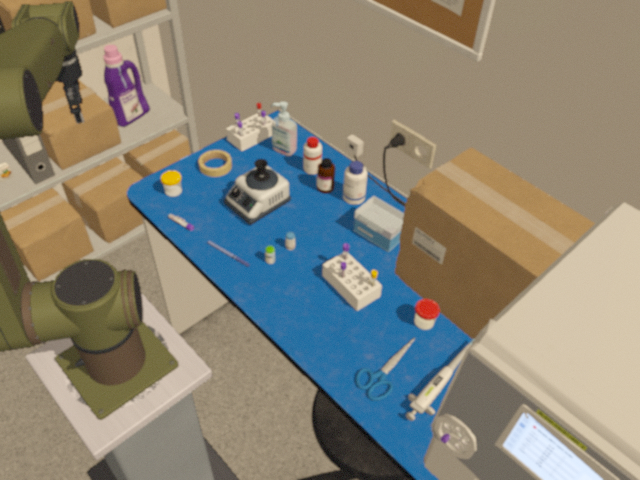

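View pics/d1.png

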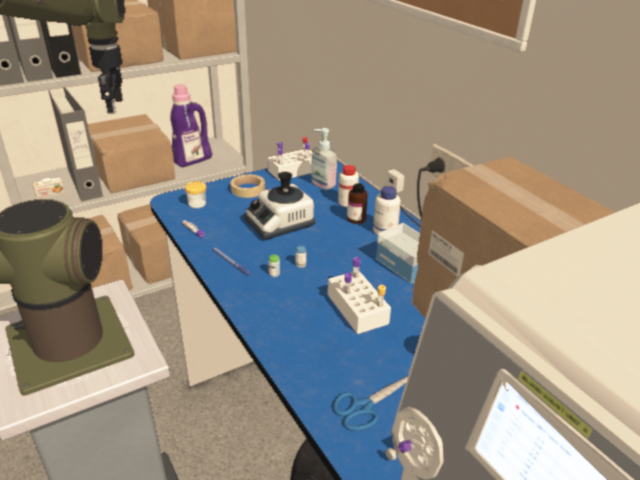

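The scene view shows the rack near (352,280) with the yellow cap at about (374,273) and purple caps at (347,247) and (342,266). The mixer cup is near (262,167). In the side view the yellow cap is at about (381,290) and the cup at (286,180). I'll enlarge both.

```bash
python3 - <<'E'
from h import *
a=load('s1');b=load('d1')
def cr(c,u,v,w=100,h=75): return cv2.resize(c['color'][v:v+h,u:u+w],(400,300),interpolation=cv2.INTER_CUBIC)
cv2.imwrite('pics/c1.png',np.vstack([np.hstack([cr(a,305,240),cr(a,212,150)]),np.hstack([cr(b,315,255),cr(b,235,165)])]))
E
```

```text
(no output)
```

View pics/c1.png

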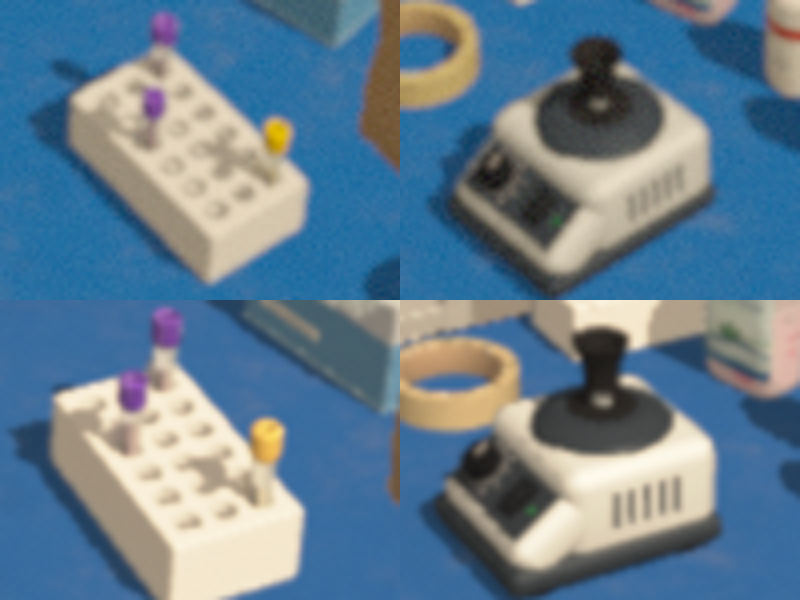

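The crops show the yellow cap top at scene (374.2,271) and side (381.7,286.7), and the cup mouth at scene (261.2,161.7) and side (285.5,173.7). The rack's top corners in the scene view are (358,299), (382,287), (323,264) and (349.5,253).

```bash
python3 - <<'E'
from h import *
a=load('s1');b=load('d1')
print('cap',atz(a,374.2,271,.094).round(4),atz(b,381.7,286.7,.094).round(4),pt(a,374,272).round(3),pt(b,382,288).round(3))
print('cup',atz(a,261.2,161.7,.142).round(4),atz(b,285.5,173.7,.142).round(4),pt(a,261,161).round(3))
R=[atz(a,*p,.046)[:2] for p in[(358,299.3),(381.7,286.7),(349.5,253.2),(323,264.2)]]
for i in range(4):
  d=R[(i+1)%4]-R[i]; print(R[i].round(3),np.linalg.norm(d).round(3),np.degrees(np.arctan2(d[1],d[0])).round(1))
# triangulate
for n,p,q in(('cap',(374.2,271),(381.7,286.7)),('cup',(261.2,161.7),(285.5,173.7))):
  P=[c['K']@np.c_[c['R'],c['t']] for c in(a,b)]
  X=cv2.triangulatePoints(P[0],P[1],np.array(p,float),np.array(q,float)).ravel(); print(n,(X[:3]/X[3]).round(4))
E
```

```text
cap [ 0.5789 -0.2509  0.094 ] [ 0.5738 -0.257   0.094 ] [ 0.576 -0.253  0.095] [ 0.573 -0.259  0.093]
cup [0.598  0.2015 0.142 ] [0.5932 0.195  0.142 ] [0.6   0.205 0.141]
[ 0.517 -0.262] 0.072 -9.3
[ 0.589 -0.273] 0.133 82.0
[ 0.607 -0.142] 0.079 166.6
[ 0.53  -0.124] 0.139 -95.4
cap [ 0.5854 -0.2447  0.082 ]
cup [0.6014 0.2078 0.1351]
```

Estimates: cap at about (0.576,-0.254), cup mouth at about (0.596,0.198), rack x axis at yaw about -0.15. Next I turn the jaws to the rack x axis and fly above the tube.

Request:
carry_out --commands "0 0 0 0 .09 0 0;0 0 0 0 .09 0 0;0 0 0 0 .09 0 0;0 0 0 0 .09 0 0;0 0 0 0 .09 0 0;0 0 0 0 .09 0 0;0 0 0 0 .09 0 0;0 0 0 0 .09 0 0;0 0 0 0 .09 0 0;.11 0 -.21 0 0 0 0;.11 0 -.21 0 0 0 0;.11 0 -.21 0 0 0 0;.11 0 -.21 0 0 0 0;.11 0 -.21 0 0 0 0;.11 0 -.21 0 0 0 0;.11 0 -.21 0 0 0 0;.11 0 -.21 0 0 0 0;.11 0 -.21 0 0 0 0;.11 0 -.21 0 0 0 0;.11 0 -.21 0 0 0 0"

```text
clock: 2.1
position: [0.4108, 0.2119, 0.2309]
tcp_rot: [-1.571, 0.0, -0.156]
contact_force: [0.4, -0.2, -0.5]
gripper_width: 0.0855
```

Request:
carry_out --commands ".11 0 -.21 0 0 0 0;.11 0 -.21 0 0 0 0;.11 0 -.21 0 0 0 0;.11 0 -.21 0 0 0 0;.11 0 -.21 0 0 0 0;.11 0 -.21 0 0 0 0;.11 0 -.21 0 0 0 0;.11 0 -.21 0 0 0 0;.11 0 -.21 0 0 0 0;.11 0 -.21 0 0 0 0;.11 0 -.21 0 0 0 0;.11 0 -.21 0 0 0 0;.11 0 -.21 0 0 0 0;.11 0 -.21 0 0 0 0;0 0 0 0 0 0 0;0 0 0 0 0 0 0"

```text
clock: 3.7
position: [0.57, -0.2585, 0.2304]
tcp_rot: [-1.57, 0.002, -0.158]
contact_force: [0.0, 0.4, -0.5]
gripper_width: 0.0853
```

```bash
python3 - <<'E'
from h import *
c=snap('wrist','w1'); o=ctrl.observe(); print(o['position'],o['tcp_rot'],o['clock'],o['contact_force'])
print((-c['R'].T@c['t']).round(3),c['K'][0,0],pix(c,[.576,-.254,.094]))
E
```

```text
[ 0.56998459 -0.25778512  0.23054362] [-1.56993748e+00  1.41718852e-03 -1.56532758e-01] 3.75 [-0.3854268   0.04409314 -0.16745054]
[ 0.582 -0.186  0.374] 356.5309757805708 [324.94310422 226.65445365]
```

View pics/w1.png

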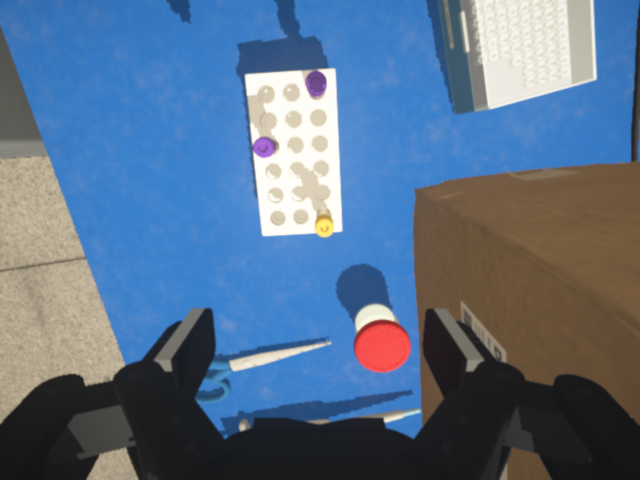

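The wrist view shows the yellow cap at (324.5,227.5), against a predicted (325,227). The rack edges are turned about 3° from the tool. The large box at right, with its near corner at (415,190), needs a clearance check.

```bash
python3 - <<'E'
from h import *
c=load('w1')
print('cap',atz(c,324.5,227.5,.094).round(4),pt(c,324,228).round(4))
for p in[(420,195),(420,300),(425,330),(440,200),(500,190)]: print(p,pt(c,*p).round(3))
for p,q in(((246,74),(337,68)),((262,236),(342,232)),((246,74),(262,236)),((337,68),(342,232))):
  d=(atz(c,*q,.046)-atz(c,*p,.046))[:2]; print(np.linalg.norm(d).round(3),np.arctan2(d[1],d[0]).round(3))
m=cv2.cvtColor(c['color'],cv2.COLOR_BGR2HSV); y=(m[...,0]>18)&(m[...,0]<34)&(m[...,1]>150)&(m[...,2]>120); y[:200]=0;y[260:]=0;y[:,:300]=0;y[:,350:]=0
v,u=np.nonzero(y); print(u.min(),u.max(),v.min(),v.max(),u.mean(),v.mean())
print([pix(c,[.576,-.254,z]).round(1) for z in(.094,.075,.046)])
E
```

```text
cap [ 0.5755 -0.2546  0.094 ] [ 0.575  -0.2557  0.0913]
(420, 195) [ 0.668 -0.251  0.039]
(420, 300) [ 0.662 -0.364  0.03 ]
(425, 330) [ 0.613 -0.265  0.246]
(440, 200) [ 0.672 -0.249  0.085]
(500, 190) [ 0.716 -0.247  0.093]
0.076 -0.099
0.076 -0.106
0.141 -1.68
0.141 -1.68
316 331 216 232 323.5581395348837 222.5581395348837
[array([324.9, 226.7]), array([324.6, 221.4]), array([324.2, 214.4])]
```

Cap at (0.5755,-0.2546), as estimated. Rack yaw is -0.103 and its edges measure 76 and 141 mm, which matches. The box face is at x≥0.66, which is clear. I align and descend.

Request:
carry_out --commands ".034 0 .027 0 -.033 0 .35;0 0 0 0 0 0 .35;0 .1 0 0 0 0 .35;0 .1 0 0 0 0 .35;0 .1 0 0 0 0 .35;0 .1 0 0 0 0 .35;0 .1 0 0 0 0 .35;0 .1 0 0 0 0 .35;0 .1 0 0 0 0 .35;0 0 0 0 0 0 .35;0 0 0 0 0 0 .35" --grip_force 40

```text
clock: 4.85
position: [0.576, -0.255, 0.1259]
tcp_rot: [-1.571, 0.001, -0.105]
contact_force: [0.5, -0.2, 1.0]
gripper_width: 0.0555
```

```bash
python3 - <<'E'
from h import *
c=snap('wrist','w2'); o=ctrl.observe(); print(o['position'],o['tcp_rot'],o['gripper_width'],o['contact_force'])
m=cv2.cvtColor(c['color'],cv2.COLOR_BGR2HSV); y=((m[...,0]>18)&(m[...,0]<34)&(m[...,1]>150)&(m[...,2]>100)).astype(np.uint8)
n,l,s,ce=cv2.connectedComponentsWithStats(y); print([(s[i].tolist(),ce[i].round(1)) for i in range(1,n) if s[i][4]>80])
print([pix(c,[.5755,-.2546,z]).round(1) for z in(.094,.075)])
E
```

```text
[ 0.57645492 -0.25526968  0.12682895] [-1.57117892e+00 -8.31458771e-04 -1.04546728e-01] 0.055701602446366086 [-0.39854042 -0.31351856  0.06106882]
[([304, 261, 27, 27, 320], array([316.6, 270.3])), ([310, 279, 15, 12, 112], array([317.4, 285.1]))]
[array([317. , 282.9]), array([317.2, 270.1])]
```

View pics/w2.png

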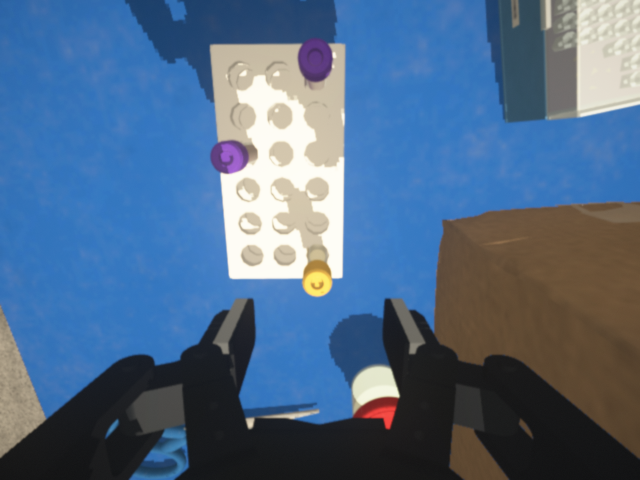

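The yellow cap top is at (317.3,284), within 1 mm of the prediction and centred between the fingers. I descend and close.

Request:
carry_out --commands "0 .07 -.006 0 0 0 .35;0 .07 0 0 0 0 .35;0 .07 0 0 0 0 .35;0 .07 0 0 0 0 .35;0 .07 0 0 0 0 .35;0 .06 0 0 0 0 .35;0 0 0 0 0 0 .35;0 0 0 0 0 0 .6;0 0 0 0 0 0 .8;0 0 0 0 0 0 1;0 0 0 0 0 0 1;0 0 0 0 0 0 1;0 0 0 0 0 0 1;0 0 0 0 0 0 1;0 0 0 0 0 0 1" --grip_force 40

```text
clock: 6.4
position: [0.5765, -0.2562, 0.0655]
tcp_rot: [-1.571, -0.001, -0.105]
contact_force: [-0.1, 0.4, 3.4]
gripper_width: 0.0144
```

Request:
carry_out --commands "0 -.05 0 0 0 0 1;0 -.05 0 0 0 0 1;0 -.1 0 0 0 0 1;0 -.1 0 0 0 0 1;0 -.1 0 0 0 0 1;0 -.15 0 0 0 0 1;0 -.15 0 0 0 0 1;0 -.15 0 0 0 0 1;0 -.15 0 0 0 0 1;0 -.15 0 0 0 0 1;0 -.1 0 0 0 0 1;0 -.1 0 0 0 0 1;0 0 0 0 0 0 1;0 0 0 0 0 0 1"

```text
clock: 7.8
position: [0.5758, -0.2558, 0.2671]
tcp_rot: [-1.571, 0.0, -0.104]
contact_force: [-0.1, 0.5, -1.2]
gripper_width: 0.0142
```

```bash
python3 - <<'E'
from h import *
o=ctrl.observe(); print(o['position'],o['tcp_rot'],o['gripper_width'],o['contact_force'])
a=snap('scene','s2');b=snap('side','d2');w=snap('wrist','w3')
ims=[]
for c in(a,b):
  u,v=pix(c,o['position']).astype(int); print(u,v)
  ims.append(cv2.resize(c['color'][v-40:v+35,u-50:u+50],(400,300),interpolation=cv2.INTER_CUBIC))
k=np.zeros((300,400,3),np.uint8)
cv2.imwrite('pics/c2.png',np.vstack([np.hstack(ims),np.hstack([cv2.resize(w['color'],(400,300)),cv2.resize(w['color'][180:480,120:520],(400,300))])]))
E
```

```text
[ 0.57584967 -0.25581391  0.2670995 ] [-1.57067827e+00  2.75594810e-04 -1.04466457e-01] 0.014235919348421151 [-0.05631314  0.49248813 -1.155534  ]
382 222
389 212
```

View pics/c2.png

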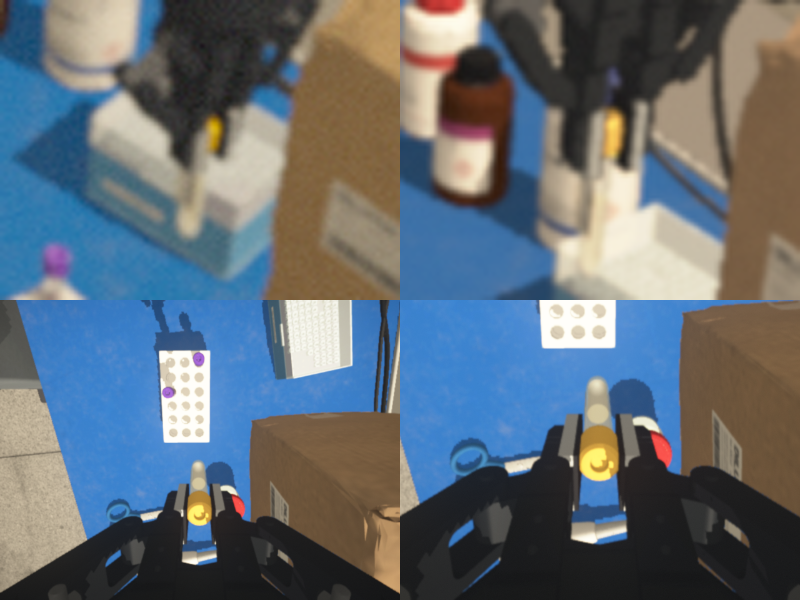

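```bash
python3 - <<'E'
from h import *
p=np.array([.5759,-.2558,.2671])
w=load('w3');a=load('s2')
for d in(-.064,-.061,-.058):
  q=p+[0,0,d]; print(d,'scene',pix(a,q).round(1),'wrist',pix(w,q).round(1),'R px',(w['K'][0,0]*.006/(w['R']@q+w['t'])[2]).round(1))
print('captop',pix(w,p+[0,0,.029]).round(1))
for dx,dy in((.005,0),(0,.005)): print(dx,dy,pix(w,p+[dx,dy,-.061]).round(1),pix(a,p+[dx,dy,-.061]).round(1))
cv2.imwrite('pics/c3.png',cv2.resize(w['color'][230:370,220:420],(800,560),interpolation=cv2.INTER_CUBIC))
E
```

```text
-0.064 scene [379.2 242.3] wrist [319.2 264.2] R px 9.8
-0.061 scene [379.3 241.4] wrist [319.2 265.9] R px 9.9
-0.058 scene [379.5 240.5] wrist [319.2 267.6] R px 10.1
captop [318.8 351.1]
0.005 0 [327.4 265.1] [380.8 240.3]
0 0.005 [318.3 258.1] [377.7 240.2]
```

View pics/c3.png

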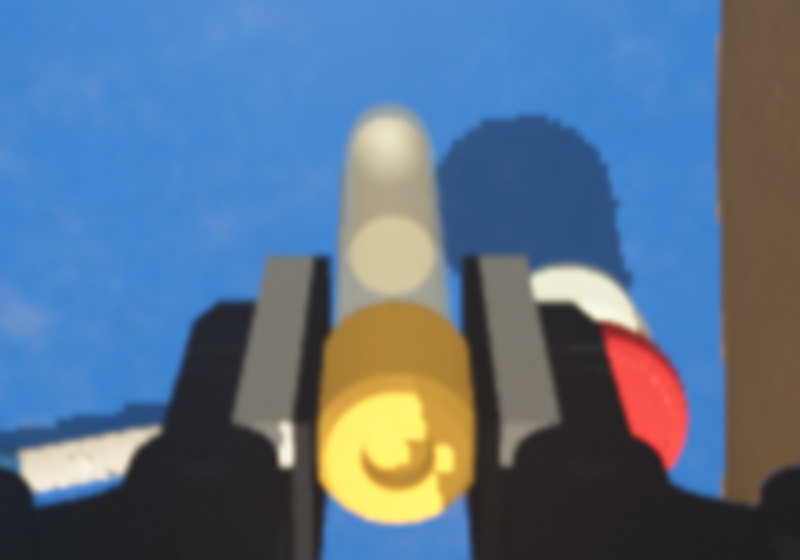

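The tube is held upright, with the foot tip at about (317.5,256). That puts the foot about 1 mm toward -x and 2 mm toward +y of the TCP. I carry it over the cup, which the cap check corrects to about (0.5947,0.1973).

Request:
carry_out --commands "-.009 0 .08 0 0 0 1;-.009 0 .15 0 0 0 1;-.009 0 .15 0 0 0 1;-.009 0 .15 0 0 0 1;-.009 0 .15 0 0 0 1;-.009 0 .15 0 0 0 1;-.009 0 .16 0 0 0 1;-.009 0 .16 0 0 0 1;-.009 0 .16 0 0 0 1;-.009 0 .16 0 0 0 1;-.009 0 .16 0 0 0 1;-.009 0 .16 0 0 0 1;-.009 0 .16 0 0 0 1;-.009 0 .16 0 0 0 1;-.009 0 .16 0 0 0 1;-.009 0 .16 0 0 0 1;-.009 0 .16 0 0 0 1;-.009 0 .16 0 0 0 1;-.009 0 .15 0 0 0 1;-.009 0 .15 0 0 0 1"

```text
clock: 9.95
position: [0.596, 0.2035, 0.2666]
tcp_rot: [-1.571, 0.001, -0.104]
contact_force: [-0.2, -0.2, -0.1]
gripper_width: 0.0146
```

Request:
carry_out --commands "0 0 0 0 0 0 1;0 0 0 0 0 0 1;0 .1 0 0 0 0 1;0 .1 0 0 0 0 1;0 .05 0 0 0 0 1;0 0 0 0 0 0 1;0 0 0 0 0 0 1"

```text
clock: 10.65
position: [0.5967, 0.2015, 0.2293]
tcp_rot: [-1.571, 0.001, -0.105]
contact_force: [-0.2, 0.1, -0.0]
gripper_width: 0.0143
```

```bash
python3 - <<'E'
from h import *
o=ctrl.observe(); p=o['position'];print(p,o['tcp_rot'],o['gripper_width'],o['contact_force'])
a=snap('scene','s4');b=snap('side','d4');w=snap('wrist','w4')
ims=[]
for n,c in(('s',a),('d',b),('w',w)):
  u,v=pix(c,[.5947,.1973,.160]).astype(int); print(n,'crop org',u-50,v-38,'foot',pix(c,p+[-.001,.002,-.061]).round(1),'cup',pix(c,[.5947,.1973,.142]).round(1))
  ims.append(cv2.resize(c['color'][v-38:v+37,u-50:u+50],(400,300),interpolation=cv2.INTER_CUBIC))
ims.append(cv2.resize(w['color'],(400,300)))
cv2.imwrite('pics/c4.png',np.vstack([np.hstack(ims[:2]),np.hstack(ims[2:])]))
E
```

```text
[0.59674714 0.20152505 0.22928033] [-1.57108263e+00  8.02859467e-04 -1.05076755e-01] 0.014255586181475278 [-0.17617418  0.13157044 -0.03469563]
s crop org 210 119 foot [259.7 154.2] cup [261.2 163. ]
d crop org 235 128 foot [284.7 162.8] cup [285.6 173.2]
w crop org 264 228 foot [315.2 261.7] cup [315.  257.6]
```

View pics/c4.png

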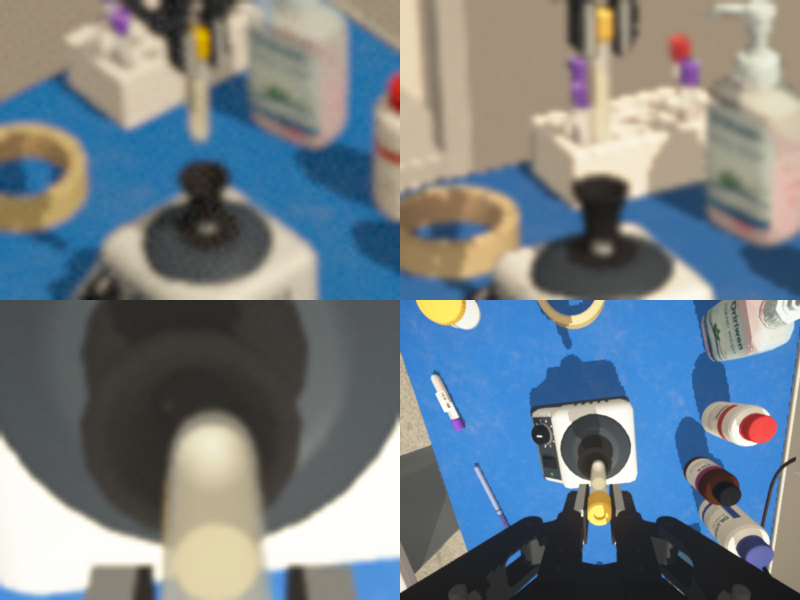

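The foot hangs above the cup. In the wrist crop the foot tip is at about (317,256), and the rim outline spans about 284.5 to 340 px with its centre near (312,262). I enhance the contrast and overlay predicted rim and mouth circles.

```bash
cat >> h.py <<'E'
def ring(im,c,ctr,r,col,o,s):
    t=np.linspace(0,2*np.pi,80)
    q=np.array([(pix(c,[ctr[0]+r*np.cos(k),ctr[1]+r*np.sin(k),ctr[2]])-o)*s for k in t]).astype(np.int32)
    cv2.polylines(im,[q],True,col,1)
E
python3 - <<'E'
from h import *
w=load('w4'); o=np.array([260,215]); s=8
im=w['color'][215:305,260:360].astype(float); im=np.clip(255*(im/255)**.45,0,255).astype(np.uint8)
im=cv2.resize(im,None,fx=s,fy=s,interpolation=cv2.INTER_CUBIC)[:600]
ring(im,w,[.5947,.1973,.142],.020,(0,255,0),o,s);ring(im,w,[.5947,.1973,.142],.015,(0,255,255),o,s)
ring(im,w,[.5957,.2035,.1743],.006,(0,0,255),o,s)
cv2.imwrite('pics/c5.png',im)
E
```

```text
(no output)
```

View pics/c5.png

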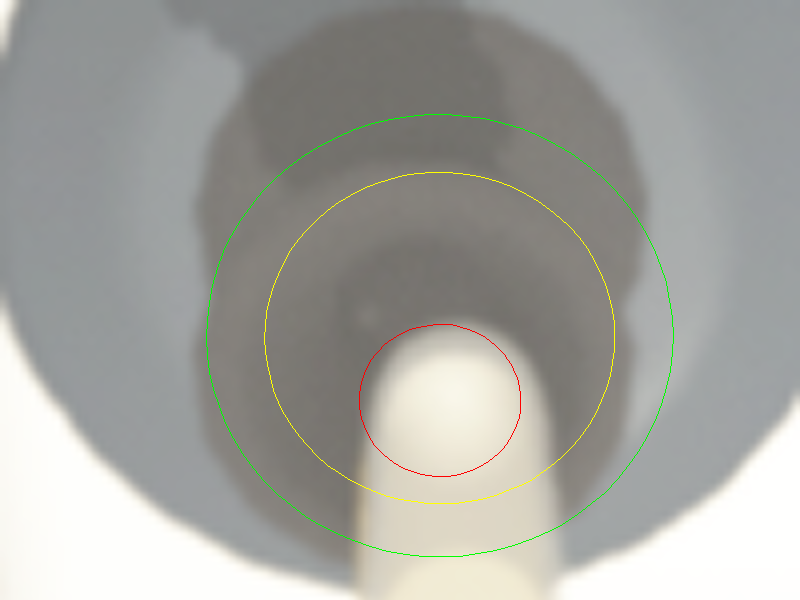

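```bash
python3 - <<'E'
from h import *
for n,f,k in(('s4',(260,154),(261.1,162)),('d4',(285,163.5),(285.25,173.75))):
  c=load(n); F=atz(c,*f,.1685);C=atz(c,*k,.142); print(n,F.round(4),C.round(4),(C-F).round(4))
w=load('w4'); o=np.array([260,215])
F=atz(w,*(np.array([458,408])/8+o),.1743);C=atz(w,*(np.array([415,375])/8+o),.142);print('w',F.round(4),C.round(4),(C-F).round(4))
E
```

```text
s4 [0.5969 0.2034 0.1685] [0.597  0.2007 0.142 ] [ 0.0001 -0.0027 -0.0265]
d4 [0.5944 0.1992 0.1685] [0.5925 0.195  0.142 ] [-0.0019 -0.0042 -0.0265]
w [0.597  0.2028 0.1743] [0.5922 0.1945 0.142 ] [-0.0047 -0.0084 -0.0323]
```

Request:
carry_out --commands "-.016 0 -.042 0 0 0 1;0 0 0 0 0 0 1;0 .05 0 0 0 0 1;0 .05 0 0 0 0 1;0 .03 0 0 0 0 1;0 0 0 0 0 0 1;0 0 0 0 0 0 1"

```text
clock: 11.5
position: [0.5937, 0.1959, 0.2099]
tcp_rot: [-1.571, 0.001, -0.104]
contact_force: [-0.4, 1.1, 0.1]
gripper_width: 0.0143
```

```bash
python3 - <<'E'
from h import *
ob=ctrl.observe(); p=ob['position'];print(p,ob['contact_force'],ob['clock'])
ims=[]
for n,f,g in(('scene','s5',1),('side','d5',1),('wrist','w5',.5)):
  c=snap(n,f); ctr=[.5935,.196,.15]
  if n=='wrist': W,H,s=100,75,4
  else: W,H,s=50,37,8
  u,v=pix(c,ctr).astype(int); o=np.array([u-W//2,v-H//2]); print(n,o)
  im=(255*(c['color'][o[1]:o[1]+H,o[0]:o[0]+W]/255.)**(.5 if n=='wrist' else .7)).astype(np.uint8); im=cv2.resize(im,(400,300),interpolation=cv2.INTER_CUBIC)
  ims.append(im)
w=c; im=ims[2].copy()
ring(im,w,[.5935,.196,.142],.020,(0,255,0),o,4); ring(im,w,[p[0]-.001,p[1]+.002,p[2]-.055],.006,(0,0,255),o,4)
ims.append(im)
cv2.imwrite('pics/c6.png',np.vstack([np.hstack(ims[:2]),np.hstack(ims[2:])]))
E
```

```text
[0.59366703 0.19593461 0.20989949] [-0.36823643  1.09346736  0.08622022] 11.5
scene [236 143]
side [260 152]
wrist [267 228]
```

View pics/c6.png

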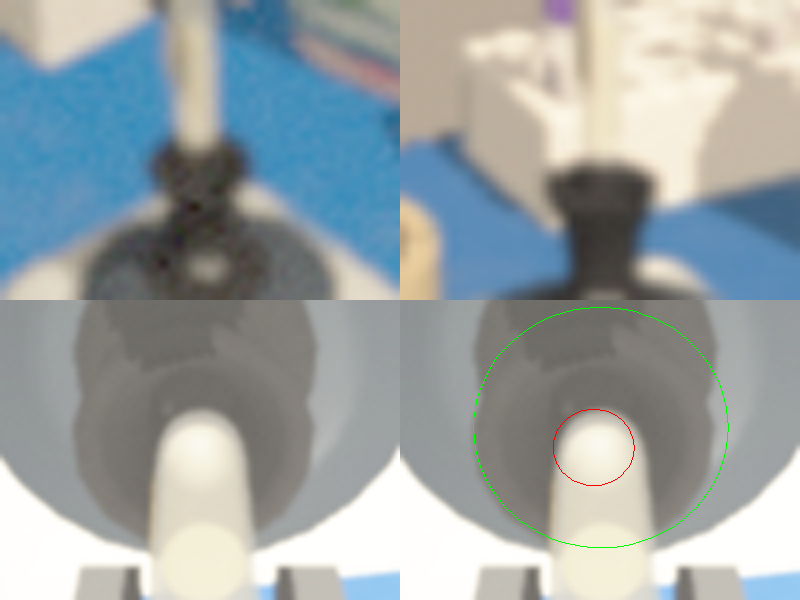

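Side and scene views show the tube centred laterally over the cup to within about 1 mm. The wrist view puts the cup about 1 mm toward -x and 2.5 mm toward -y of the foot. I correct for that and lower into the funnel.

Request:
carry_out --commands "-.005 0 -.017 0 0 0 1;0 .02 0 0 0 0 1;0 .02 0 0 0 0 1;0 .02 0 0 0 0 1;0 .02 0 0 0 0 1;0 .02 0 0 0 0 1;0 0 0 0 0 0 1;0 0 0 0 0 0 1"

```text
clock: 12.45
position: [0.5928, 0.1935, 0.1952]
tcp_rot: [-1.571, 0.0, -0.105]
contact_force: [0.0, -0.1, 0.1]
gripper_width: 0.014
```

Request:
carry_out --commands "0 .02 0 0 0 0 1;0 .02 0 0 0 0 1;0 0 0 0 0 0 1;0 0 0 0 0 0 1"

```text
clock: 12.85
position: [0.5927, 0.1934, 0.1891]
tcp_rot: [-1.571, 0.0, -0.104]
contact_force: [-0.4, -0.3, 0.4]
gripper_width: 0.0144
```

Request:
carry_out --commands "0 .01 0 0 0 0 1;0 .01 0 0 0 0 1;0 .01 0 0 0 0 1;0 0 0 0 0 0 1;0 0 0 0 0 0 1"

```text
clock: 13.35
position: [0.5927, 0.1934, 0.1847]
tcp_rot: [-1.571, 0.0, -0.105]
contact_force: [-1.1, -0.5, 0.3]
gripper_width: 0.0146
```

Request:
carry_out --commands "0 .01 0 0 0 0 1;0 .01 0 0 0 0 1;0 0 0 0 0 0 1;0 0 0 0 0 0 1"

```text
clock: 13.75
position: [0.5927, 0.1934, 0.1817]
tcp_rot: [-1.571, 0.0, -0.105]
contact_force: [0.1, -0.3, 0.5]
gripper_width: 0.0142
```

The foot is in the bore with no side load. I continue to the floor in small steps.

Request:
carry_out --commands "0 .01 0 0 0 0 1;0 .01 0 0 0 0 1;0 0 0 0 0 0 1;0 0 0 0 0 0 1"

```text
clock: 14.15
position: [0.5928, 0.1934, 0.1787]
tcp_rot: [-1.571, 0.0, -0.105]
contact_force: [-0.7, 0.1, -0.1]
gripper_width: 0.014
```

Request:
carry_out --commands "0 .01 0 0 0 0 1;0 .01 0 0 0 0 1;0 0 0 0 0 0 1;0 0 0 0 0 0 1"

```text
clock: 14.55
position: [0.5928, 0.1934, 0.1758]
tcp_rot: [-1.571, -0.0, -0.105]
contact_force: [0.3, -0.0, 0.2]
gripper_width: 0.0144
```

Request:
carry_out --commands "0 .01 0 0 0 0 1;0 0 0 0 0 0 1;0 0 0 0 0 0 1"

```text
clock: 14.85
position: [0.593, 0.1935, 0.1748]
tcp_rot: [-1.571, -0.001, -0.104]
contact_force: [0.8, 0.6, 2.9]
gripper_width: 0.0144
```

Floor contact came at TCP z of about 0.175, as predicted. I press on to about 7 N.

Request:
carry_out --commands "0 .01 0 0 0 0 1;0 0 0 0 0 0 1;0 .01 0 0 0 0 1;0 0 0 0 0 0 1;0 0 0 0 0 0 1"

```text
clock: 15.35
position: [0.5931, 0.1935, 0.1719]
tcp_rot: [-1.57, -0.001, -0.105]
contact_force: [-0.7, -0.1, 5.8]
gripper_width: 0.0142
```

```bash
python3 -c "
from h import *
o=ctrl.observe(); print(o['position'],o['contact_force'],o['wrist_torque'])"
```

```text
[0.59309944 0.19353654 0.1719015 ] [-0.72013281 -0.08114073  5.77260878] [-0.03452821  0.15644811 -0.01655997]
```

Request:
carry_out --commands "0 .01 0 0 0 0 1;0 0 0 0 0 0 1;0 0 0 0 0 0 1;0 0 0 0 0 0 1;0 0 0 0 0 0 1"

```text
clock: 15.85
position: [0.5933, 0.1936, 0.1708]
tcp_rot: [-1.57, -0.001, -0.104]
contact_force: [-0.4, -0.4, 6.2]
gripper_width: 0.0145
```

```bash
python3 - <<'E'
from h import *
o=ctrl.observe(); print(o['position'],o['contact_force'],o['wrist_torque'])
ims=[]
for n,f in(('scene','s6'),('side','d6'),('wrist','w6')):
  c=snap(n,f); u,v=pix(c,[.593,.194,.16]).astype(int)
  print(ctrl.observe()['contact_force'][2])
  ims.append(cv2.resize(c['color'][v-38:v+37,u-50:u+50],(400,300),interpolation=cv2.INTER_CUBIC))
ims.append(cv2.resize(load('s6')['color'],(400,300)))
cv2.imwrite('pics/c7.png',np.vstack([np.hstack(ims[:2]),np.hstack(ims[2:])]))
E
```

```text
[0.59325496 0.19356174 0.17080807] [-0.36963178 -0.42005532  6.21221411] [-0.00574545  0.15464771  0.0434953 ]
6.11250418400078
5.885937575983954
5.788455877149342
```

View pics/c7.png

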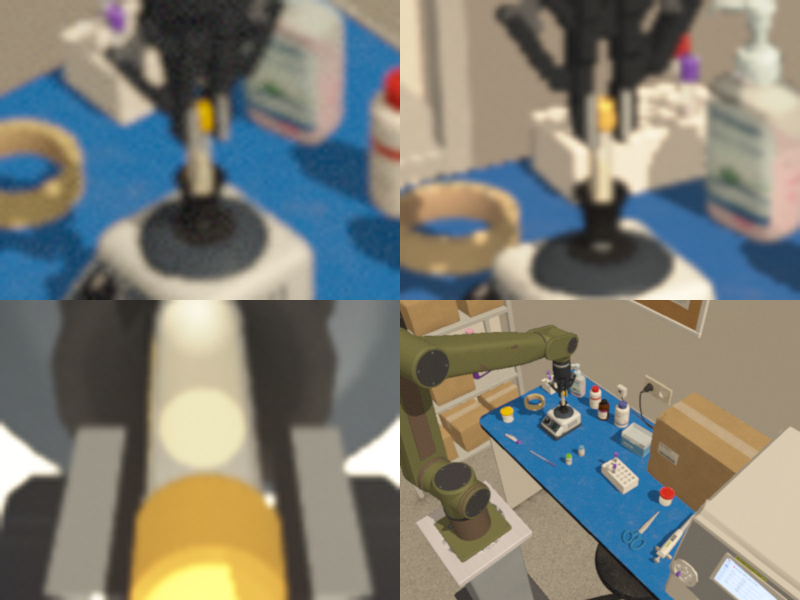

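The tube stands upright in the cup, with the cap at (205,112) in the scene crop and the foot inside the cup mouth. Everything else is in place. The force is about 6 N, so I hold and check for creep.

Request:
carry_out --commands "0 0 0 0 0 0 1;0 0 0 0 0 0 1;0 0 0 0 0 0 1;0 0 0 0 0 0 1;0 0 0 0 0 0 1;0 0 0 0 0 0 1;0 0 0 0 0 0 1;0 0 0 0 0 0 1" --grip_force 60

```text
clock: 16.8
position: [0.5932, 0.1936, 0.1708]
tcp_rot: [-1.57, -0.001, -0.104]
contact_force: [-1.7, 0.1, 5.9]
gripper_width: 0.0138
```

Request:
carry_out --commands "0 0 0 0 0 0 1;0 0 0 0 0 0 1;0 0 0 0 0 0 1;0 0 0 0 0 0 1;0 0 0 0 0 0 1"

```text
clock: 17.3
position: [0.5932, 0.1936, 0.1708]
tcp_rot: [-1.57, -0.001, -0.105]
contact_force: [-0.0, 0.5, 6.5]
gripper_width: 0.0139
```

```bash
python3 - <<'E'
from h import *
f=[]
for i in range(6):
  ctrl.camera('wrist'); f.append(ctrl.observe()['contact_force'][2])
print(np.round(f,1), ctrl.observe()['position'],ctrl.observe()['clock'])
a=load('s4');b=snap('side','d7');d=load('d4')
# cup drop: vertical shift of the collar-relative rim region in side view
for z in(.142,.137): print(pix(b,[.5925,.195,z]).round(1))
E
```

```text
[7.1 4.8 6.1 6.4 6.9 6.7] [0.59324752 0.19360922 0.17083405] 17.6
[285.3 173.8]
[285.3 175.5]
```

The force is stable at about 6.3 N, a depth of about 4.3 mm. I add 0.7 mm to sit at mid-travel, then hold.

Request:
carry_out --commands "0 .005 0 0 0 0 1;0 0 0 0 0 0 1;0 0 0 0 0 0 1;0 0 0 0 0 0 1;0 0 0 0 0 0 1;0 0 0 0 0 0 1;0 0 0 0 0 0 1;0 0 0 0 0 0 1;0 0 0 0 0 0 1;0 0 0 0 0 0 1;0 0 0 0 0 0 1;0 0 0 0 0 0 1;0 0 0 0 0 0 1;0 0 0 0 0 0 1;0 0 0 0 0 0 1;0 0 0 0 0 0 1;0 0 0 0 0 0 1;0 0 0 0 0 0 1;0 0 0 0 0 0 1;0 0 0 0 0 0 1"

```text
clock: 19.65
position: [0.5933, 0.1936, 0.1703]
tcp_rot: [-1.57, -0.001, -0.104]
contact_force: [-0.7, 0.3, 7.2]
gripper_width: 0.0138
```

Request:
carry_out --commands "0 0 0 0 0 0 1;0 0 0 0 0 0 1;0 0 0 0 0 0 1;0 0 0 0 0 0 1;0 0 0 0 0 0 1;0 0 0 0 0 0 1;0 0 0 0 0 0 1;0 0 0 0 0 0 1;0 0 0 0 0 0 1;0 0 0 0 0 0 1;0 0 0 0 0 0 1;0 0 0 0 0 0 1;0 0 0 0 0 0 1;0 0 0 0 0 0 1;0 0 0 0 0 0 1;0 0 0 0 0 0 1;0 0 0 0 0 0 1;0 0 0 0 0 0 1;0 0 0 0 0 0 1;0 0 0 0 0 0 1"

```text
clock: 21.65
position: [0.5933, 0.1936, 0.1702]
tcp_rot: [-1.57, -0.001, -0.104]
contact_force: [-1.0, -0.1, 7.1]
gripper_width: 0.0139
```

```bash
python3 - <<'E'
from h import *
f=[]
for i in range(12):
  ctrl.camera('wrist'); f.append(ctrl.observe()['contact_force'])
o=ctrl.observe();print(np.mean(f,0).round(2), np.std(f,0).round(2),o['position'],o['clock'],o['gripper_width'])
# independent check of the cup drop: match rim patch before/after in side & scene
for n,b,a in(('side','d5','d6'),):
  c=load(b)['color'];e=snap('side','d8')['color']
  t=cv2.cvtColor(c[174:188,276:296],cv2.COLOR_BGR2GRAY);s=cv2.cvtColor(e[168:200,270:302],cv2.COLOR_BGR2GRAY)
  r=cv2.matchTemplate(s,t,cv2.TM_CCOEFF_NORMED);m=cv2.minMaxLoc(r);y=m[3][1];x=m[3][0];q=r[y-1:y+2,x];print('shift rows',y-6+.5*(q[0]-q[2])/(q[0]-2*q[1]+q[2]),'cols',x-6,'score',m[1],'(5mm = 1.7 px)')
E
```

```text
[-1.33 -0.38  6.92] [0.42 0.46 0.71] [0.5932767 0.193577  0.1702461] 22.25 0.013978730974896757
shift rows 0.4910822 cols 0 score 0.6253735423088074 (5mm = 1.7 px)
```

```bash
python3 -c "
from bench import ctrl
print(ctrl.hand_in())"
```

```text
the job is handed in; nothing more can be done
None
```

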